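# Load the receipt printer

## Robot

A 7-joint arm with a two-finger parallel gripper is mounted at the origin on a cart in front of the work surface, level with it; the furniture and walls round the work are solid. World frame = base frame: x ahead of the robot, y to its left, z up, the work surface at z = 0. Lengths are in mm, angles in rad, forces in N, time in s.
With the tool pointing down it reaches from about 425 to 925 mm from the base axis. Payload 6.8 kg.
Tool frame: the origin (TCP) lies between the finger pads; the fingertips stand 22 mm ahead of it and the grasp point (between the pads) lies 3 mm ahead of it (arm.tips_ahead is the distance from the TCP to the fingertips, in mm); z points along the fingers, y is the line along which they close (so a half turn about z gives the same grasp; the last joint's range is limited). The gripper opens to 85 mm and grips with 20 to 120 N. Pads are 22 mm wide; open, the fingers measure 114 mm over their backs; the gripper's body (76 mm by 85 mm) begins 54 mm behind the grasp point. The pads swing forward as they close: fully open they stand 13 mm farther back than shut.
Start: joints at [-1.406, 0.477, 0.022, 1.555, -0.011, 1.109, -0.083], TCP at [181.86, 650.057, 253.308] pointing down, gripper open.
Joint ranges: [-2.96, 2.96], [-0.34, 2.1], [-1.41, 1.46], [0.24, 2.44], [-1.37, 4.51], [0.17, 1.92], [-2.96, 2.96]. Speed limits (rad/s): [2.39, 2.39, 3.14, 3.14, 3.14, 3.14, 3.14].

## Interface

Orientations are given as [roll, pitch, yaw] about the fixed x, y, z axes, in that order (R = Rz(yaw) Ry(pitch) Rx(roll)).
In Python, from cell import arm gives the robot as it stands.
- The arm moves only by the shell command python3 -m jog 'ROWS' [OPENING] [FORCE]. ROWS is JSON, a list of rows, each a list of 6 numbers: the shift along the tool's x, y, z in m, then the turn, a rotation vector about the tool's x, y, z in rad. In form: [[x, y, z, ax, ay, az], ...]. A call has 1 to 10 rows; each row is the pose to reach, as a shift and turn from the pose commanded when the call began, along the tool's axes at that moment; what a row does not reach only later rows make up. A row lasts 1/10 s, in which the tool goes at most 50 mm and 8.59 degrees, less where a joint would pass 70% of its speed; a pose out of reach is approached as far as the arm can. A call with a gripper value outside its range is refused whole. OPENING is the finger opening in m, from 0 to 0.0854, set as the call begins (- or left out, the last holds). The fingers move at their own pace and stop on an object; FORCE is the grip in N (left out, the last holds). Time passes only in rows, so rows that repeat a pose let the fingers close. It gives the time, the measured TCP pose, the force, the opening and the grip force at its end, in the units of the state.
- arm.sense(): the state, without advancing time (a new reading comes with each control period).
- arm.get_image(name): name is "scene" or "top" or "wrist"; returns a dict with "image" (480x640x3 uint8, blue, green, red), "intrinsics" (3x3 intrinsics, pixels), "rvec" (rotation vector, rad) and "tvec" (3), from world to camera coordinates, as OpenCV has them; the wrist camera has in their place "T_tool_cam" (4x4, takes a point from camera to tool coordinates, whose origin is the TCP and whose axes are the flange's). Camera axes: x right, y down, z forward; pixel columns grow to the right and rows downward; lengths in mm; the calibration is good to about 2 mm. A picture is of the moment at which its call begins: read the wrist's pose just before it. There is no depth.
- arm.finish_job(): hands the job in; it is judged then, once.
The state is a dict: "t": time; "qpos": joint angles; "joint_velocities": joint speeds; "joint_efforts": joint torques, N m; "position": TCP position; "tool_rot": TCP orientation; "ft_force": force on the tool from outside, world axes, zero at the start; "wrist_torque": the same for the moment, N m; "grip_width": finger opening in mm; "grip_force": force on a finger pad.
Only numpy, scipy, OpenCV 4.12 (cv2) and the standard library are available. Lean on these libraries where they do the work, as an engineer would, in place of code of your own. Each camera call takes 0.05 s, during which the arm holds its last target. There are 200 camera calls.

## Task

Load the receipt printer: take the paper roll on its spindle, lower it between the two forks and press it straight down past both green sprung jaws until each end of the spindle sits fully home with the jaws snapped back over it; do not just drop it in. Then swing the printer's cover shut and press it until it clicks onto its catch, and let go. Leave the other things on the table where they are.

Things in the scene. Friction and masses are not known exactly. Their poses are not given: they have to be found in the camera images.
- printer: dark grey receipt printer, fixed. Origin on the table top straight below the seat; x to its back, y to its left (the cover's hinge side), z up. The tub spans x -86 to 72 mm, y -66 to 66 mm; walls 4 mm thick, 34 mm high; inner floor 10 mm high. At the front (-x) the print block with its steel tear bar fills x -86 to -63 mm, 56 mm high
- seat (a point): middle of the spindle axis when fully seated: 42 mm above the table, midway between the forks; axes as the printer's. Fingers have free room in the tub between the forks from x = -60 to 66 mm, down to the floor
- fork_left (a point): where the left journal rests when seated, 42 mm high, 38.5 mm to the left of the seat. The fork is a steel cheek 5 mm thick (from 36 to 41 mm left of the seat, x -20 to 22 mm) with an upright slot 12.6 mm wide at x = 0, slot bottom 37 mm high; its back prong is 71 mm high, flared at the top; axes as the printer's
- fork_right (a point): where the right journal rests when seated, 42 mm high, 38.5 mm to the right of the seat. The fork is a steel cheek 5 mm thick (from 36 to 41 mm right of the seat, x -20 to 22 mm) with an upright slot 12.6 mm wide at x = 0, slot bottom 37 mm high; its back prong is 71 mm high, flared at the top; axes as the printer's
- spindle: white paper roll, 48 mm in diameter, 57 mm wide, on a spindle; loose, 0.14 kg. Origin in the middle of the roll on the spindle axis (its y; either way round fits). Blue eight-sided discs at its ends, 52 mm over flats, 63 mm over both, stop it rolling: axis 26 mm above the table. Slippery grey journals, 10 mm in diameter, reach y = +-49.5 mm. Grip it across the 48 mm roll, between the discs
- jaw_left (a joint): green sprung jaw, 42 to 48 mm left of the seat; its nose overhangs the slot from the front, with a ramp from 72 down to 50 mm above the table. 0: closed. A journal passing pushes it 0.1 to 0.2 rad to the front, then it springs back to 0 over the journal. Laid on the ramps the spindle stops with its axis 57 to 62 mm high; pushing it past both jaws takes 7 to 10 N
- jaw_right (a joint): the same for the right fork
- cover (a joint): angle of the dark grey cover, rad: 0 shut on its catch, 1.95 wide open; friction hinge, stays where it is left (about 1 N at its edge moves it). The cover is a hood open below: 134 mm along x, 132 mm wide, 45 mm deep; shut, its flat top is 80 mm high. The catch resists in the last 0.08 rad: 5 to 8 N down near the free edge, then it holds the cover at 0. It cannot shut over an unseated roll
- cover_hinge (a point): on the cover's hinge axis, which runs along the printer's x, midway along the cover: 4 mm behind and 64 mm to the left of the seat, 35 mm above the table. The cover opens up and over to the left. The point turns with the cover
- cover_edge (a point): middle of the cover's free edge, on its outer top face: 130 mm from the hinge across the top, 45 mm above it when shut. It turns with the cover: its y runs from the free edge along the top toward the hinge, its z is the outward normal of the top
- calculator: calculator, 183x131x21 mm, loose bystander; origin under its middle
- tape_measure: yellow tape measure, 28x69x62 mm, loose bystander; origin under its middle
- pen_blue: blue ball pen, 153 mm long, 9 mm thick, loose bystander; origin under its middle
- spare_roll: spare paper roll without spindle, standing, 48 mm in diameter, 57 mm high, loose bystander; origin under its middle
Things that resemble listed ones, but are neither listed nor needed, are in the scene too. Leave any turquoise or yellow look-alike of the spindle alone.

How it is judged:
By the outcome, as a careful person would: the job done as asked, in the order asked, and still so for the second after the job is handed in, with the robot touching nothing.
It also fails if it takes over 61 s, if anything falls off the work surface, if the arm or the gripper's body presses on something with over 40 N, if the wrist force passes 120 N, or if a joint passes its speed limit or range.

## Working session

There is one attempt and no reset: what is moved stays moved. The work goes in short steps, Python scripts to look and compute and a shell command to move; the robot and the scene stay as the last step left them, time stands still between calls to the robot, and variables do not carry over. Pictures are saved under pics/ and viewed, at most 10 in all, crops included, and the job is handed in when it is done.

```bash
mkdir -p pics; cat > h.py <<'E'
import numpy as np, cv2
from cell import arm
from scipy.spatial.transform import Rotation as R
def snap(n,f):
    d=arm.get_image(n); cv2.imwrite('pics/'+f,d['image']); np.savez('pics/'+f+'.npz',**{k:np.array(v) for k,v in d.items()}); return d
def ray(d,uv):
    K=np.array(d['intrinsics']); 
    v=np.linalg.inv(K)@np.array([uv[0],uv[1],1.])
    Rm=cv2.Rodrigues(np.array(d['rvec'],float))[0]; t=np.array(d['tvec'],float).ravel()
    return -Rm.T@t, Rm.T@v
def onz(d,uv,z):
    c,v=ray(d,uv); return c+v*(z-c[2])/v[2]
def proj(d,P):
    return cv2.projectPoints(np.array(P,float).reshape(-1,3),np.array(d['rvec'],float),np.array(d['tvec'],float),np.array(d['intrinsics'],float),None)[0].reshape(-1,2)
def load(f): return dict(np.load('pics/'+f+'.npz'))
E
python3 - <<'E'
from h import *
snap('top','top0.png'); snap('scene','sc0.png')
s=arm.sense(); print(s['position'],s['tool_rot'],s['t'],s['ft_force'])
E
```

```text
[181.74841117 649.55300689 252.39920149] [-3.13991535e+00  1.22605098e-04  2.86883143e+00] 0.1 [-0.00892246  0.09729859 -0.10067019]
```

View pics/top0.png

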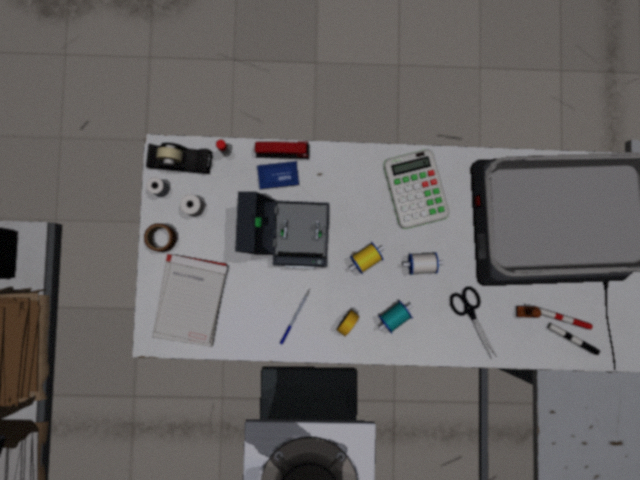

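View pics/sc0.png

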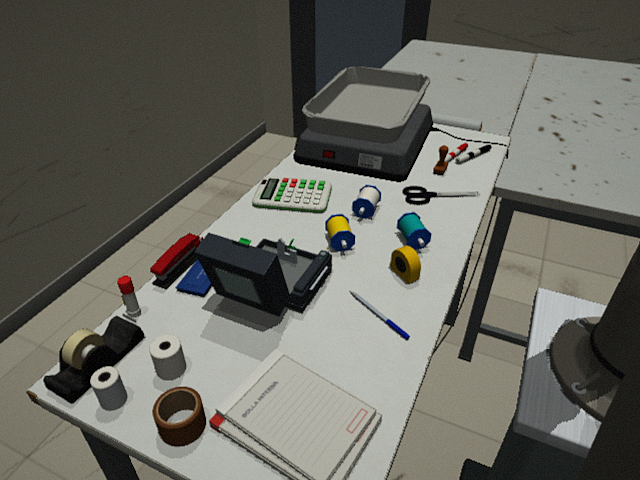

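The white roll with blue discs is at top (423,263) and scene (367,201). It could be confused with the yellow look-alike at top (367,257), the turquoise one at (395,317), and the standing white rolls at (157,186) and (191,205), which have no spindle. I choose (423,263) by the description. The printer is at about (285,230), with its cover open to the image left.

```bash
python3 - <<'E'
from h import *
d=load('top0.png'); s=load('sc0.png')
print('axes', proj(d,[[0,0,0],[500,0,0],[0,500,0],[181,650,253]]).round(0).tolist(), 'cam',ray(d,(0,0))[0])
im=d['image']
hsv=cv2.cvtColor(im,cv2.COLOR_BGR2HSV)
# blue discs near spindle
m=((hsv[...,0]>95)&(hsv[...,0]<130)&(hsv[...,1]>110)).astype(np.uint8)
m[:, :398]=0; m[:,448:]=0; m[:245]=0; m[285:]=0
n,l,st,c=cv2.connectedComponentsWithStats(m)
print(st[1:].tolist(),c[1:].tolist())
for i in range(1,n):print(onz(d,c[i],26))
for nm,uv,z in [('roll',(423,263),26),('forkA',(284,231),60),('forkB',(318,231),60)]: print(nm,onz(d,uv,z))
a=cv2.resize(im[170:310,220:460],None,fx=3.3,fy=3.3,interpolation=cv2.INTER_CUBIC)
cv2.imwrite('pics/c1.png',a)
E
```

```text
axes [[308.0, 486.0], [313.0, 278.0], [99.0, 483.0], [-24.0, 435.0]] cam [ 495.42180345   15.6820725  1330.08112105]
[[409, 255, 4, 18, 47]] [[410.59574468085106, 263.40425531914894]]
[ 542.04035392 -237.41067865   26.        ]
roll [ 543.74725277 -267.89843875   26.        ]
forkA [610.7747022   72.46113652  60.        ]
forkB [612.79970291  -8.40307929  60.        ]
```

View pics/c1.png

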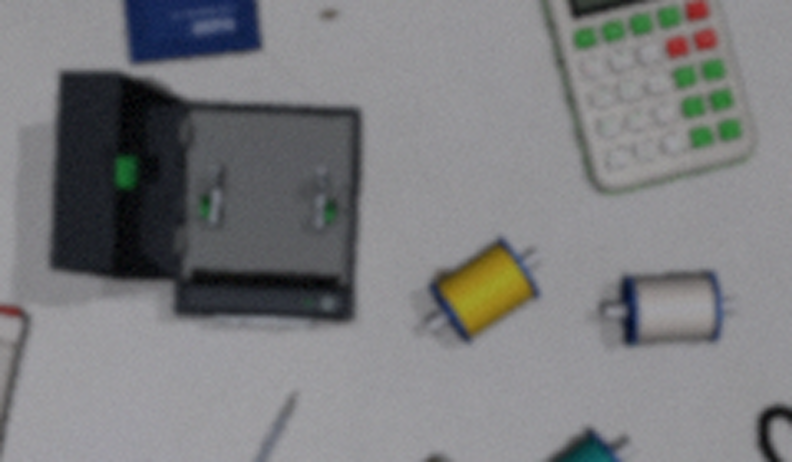

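The crop confirms it: a white roll with blue discs at about (423.5,263), axis roughly along world y. The forks show at about (284,231) and (318,231). The printer's axes lie nearly along the world's. I'll move over the printer first and look with the wrist camera.

```bash
cat >> h.py <<'E'
def go(P,yaw,rp=(np.pi,0)):
    s=arm.sense(); A=R.from_euler('xyz',s['tool_rot']); B=R.from_euler('xyz',[rp[0],rp[1],yaw])
    d=A.inv().apply(np.array(P)-s['position'])/1000; r=(A.inv()*B).as_rotvec()
    print('row',d.round(4).tolist()+r.round(4).tolist())
def wsnap(f):
    s=arm.sense(); d=dict(arm.get_image('wrist')); cv2.imwrite('pics/'+f,d['image'])
    T=np.eye(4); T[:3,:3]=R.from_euler('xyz',s['tool_rot']).as_matrix(); T[:3,3]=s['position']
    C=np.linalg.inv(T@np.array(d['T_tool_cam'])); d['rvec']=cv2.Rodrigues(C[:3,:3])[0]; d['tvec']=C[:3,3]
    np.savez('pics/'+f+'.npz',**{k:np.array(v) for k,v in d.items()}); return d
E
python3 - <<'E'
from h import *
go([580,250,300],1.62)
E
```

```text
row [-0.4912, -0.2776, -0.0471, -0.0014, 0.0012, 1.2488]
```

```bash
python3 -m jog '[[-0.25,-0.1,-0.047,0,0,0.7],[-0.4,-0.2,-0.047,0,0,1.0],[-0.491,-0.278,-0.047,-0.001,0.001,1.249],[-0.491,-0.278,-0.047,-0.001,0.001,1.249],[-0.491,-0.278,-0.047,-0.001,0.001,1.249],[-0.491,-0.278,-0.047,-0.001,0.001,1.249],[-0.491,-0.278,-0.047,-0.001,0.001,1.249],[-0.491,-0.278,-0.047,-0.001,0.001,1.249],[-0.491,-0.278,-0.047,-0.001,0.001,1.249],[-0.491,-0.278,-0.047,-0.001,0.001,1.249]]'
python3 -m jog '[[0,0,0,0,0,0]]'
python3 - <<'E'
from h import *
go([590,20,380],1.57); print(arm.sense()['qpos'])
E
```

```text
t: 1.1
position: [534.4, 296.7, 295.4]
tool_rot: [-3.141, -0.001, 1.619]
ft_force: [1.4, 0.4, -1.4]
grip_width: 85.4
grip_force: 0.0
t: 1.2
position: [538.9, 290.1, 296.3]
tool_rot: [3.138, 0.002, 1.608]
ft_force: [1.2, -0.1, 0.2]
grip_width: 85.5
grip_force: 0.0
row [-0.2719, 0.0415, -0.083, 0.0039, 0.002, 0.0376]
[-0.93228184  0.35245123  0.43858999  1.68890952 -0.15856838  1.13363049
 -0.41354517]
```

```bash
python3 -m jog '[[-0.272,0.042,-0.083,0.003,0.002,-0.038],[-0.272,0.042,-0.083,0.003,0.002,-0.038],[-0.272,0.042,-0.083,0.003,0.002,-0.038],[-0.272,0.042,-0.083,0.003,0.002,-0.038],[-0.272,0.042,-0.083,0.003,0.002,-0.038],[-0.272,0.042,-0.083,0.003,0.002,-0.038],[-0.272,0.042,-0.083,0.003,0.002,-0.038],[-0.272,0.042,-0.083,0.003,0.002,-0.038],[-0.272,0.042,-0.083,0.003,0.002,-0.038]]'
python3 - <<'E'
from h import *
d=wsnap('w1.png'); print(np.array(d['T_tool_cam']).round(2).tolist(), d['tvec'])
print(proj(d,[[611,32,42]]))
go([520,-268,230],1.62)
E
```

```text
t: 2.1
position: [588.4, 30.4, 377.3]
tool_rot: [-3.137, -0.004, 1.66]
ft_force: [0.5, 0.8, 0.5]
grip_width: 85.5
grip_force: 0.0
[[-0.0, -0.96, -0.29, 72.32], [1.0, -0.0, 0.0, 0.49], [-0.0, -0.29, 0.96, -120.83], [0.0, 0.0, 0.0, 1.0]] [-587.73111533  -93.25326673  494.51765345]
[[343.28025576 187.17444199]]
row [-0.2919, -0.0943, 0.1465, -0.0043, -0.0038, 0.0408]
```

View pics/w1.png

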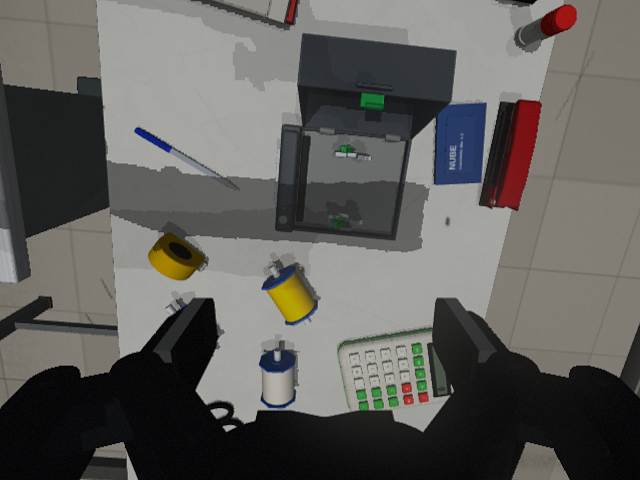

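The printer sits around (345,185) with its jaws at (348,150) and (342,220). The white spindle is at (278,375) and the yellow one at (290,292). Next I'll zoom in on the printer.

```bash
python3 - <<'E'
from h import *
im=cv2.imread('pics/w1.png')[110:250,265:420]
cv2.imwrite('pics/c2.png',cv2.convertScaleAbs(cv2.resize(im,None,fx=4,fy=4,interpolation=cv2.INTER_CUBIC),alpha=1.8))
E
python3 -m jog '[[-0.292,-0.08,0.09,-0.004,-0.004,-0.041],[-0.292,-0.08,0.09,-0.004,-0.004,-0.041],[-0.292,-0.08,0.09,-0.004,-0.004,-0.041],[-0.292,-0.08,0.09,-0.004,-0.004,-0.041],[-0.292,-0.08,0.09,-0.004,-0.004,-0.041],[-0.292,-0.08,0.09,-0.004,-0.004,-0.041],[-0.292,-0.08,0.09,-0.004,-0.004,-0.041],[-0.292,-0.08,0.09,-0.004,-0.004,-0.041],[-0.292,-0.08,0.09,-0.004,-0.004,-0.041],[-0.292,-0.08,0.09,-0.004,-0.004,-0.041]]'
python3 - <<'E'
from h import *
d=wsnap('w2.png'); im=d['image']; hsv=cv2.cvtColor(im,cv2.COLOR_BGR2HSV)
print(proj(d,[[544,-268,26]]))
m=((hsv[...,0]>100)&(hsv[...,0]<130)&(hsv[...,1]>120)&(hsv[...,2]>50)).astype(np.uint8)
n,l,st,c=cv2.connectedComponentsWithStats(m)
for i in range(1,n):
    if st[i,4]>80: print(st[i].tolist(),c[i].round(1),onz(d,c[i],26).round(1))
E
```

```text
t: 3.15
position: [535.5, -266.5, 287.3]
tool_rot: [3.14, -0.0, 1.703]
ft_force: [0.8, 0.9, 0.2]
grip_width: 85.4
grip_force: 0.0
[[331.26217414 199.43438035]]
[322, 4, 52, 33, 233] [347.   17.8] [535.2 -98.3  26. ]
[163, 69, 47, 32, 210] [183.9  81.9] [ 388. -173.   26.]
[351, 71, 51, 29, 205] [376.5  85.3] [ 572.  -151.7   26. ]
[201, 128, 48, 29, 300] [224.6 141.8] [ 429.8 -223.9   26. ]
[308, 165, 51, 9, 217] [331.3 169.6] [ 539.8 -237.2   26. ]
[305, 227, 49, 8, 109] [329.7 231.5] [ 547.1 -302.9   26. ]
```

View pics/c2.png

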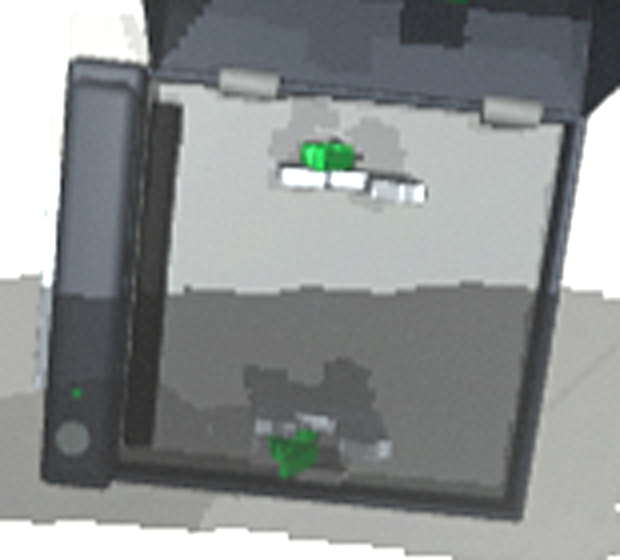

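View pics/w2.png

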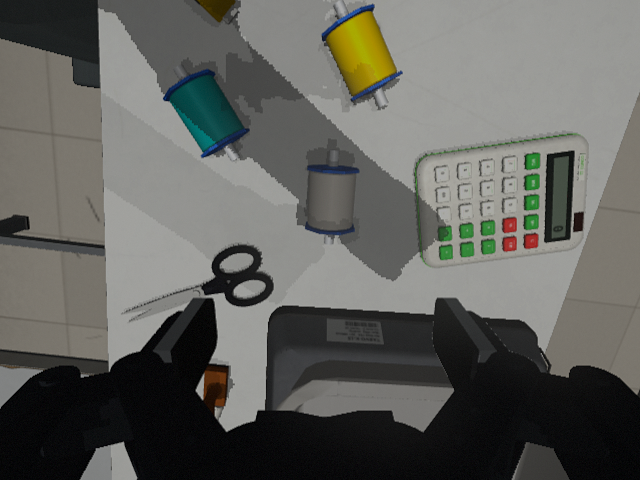

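w2 shows the spindle at (331,199): near disc (331,170), far disc (330,231). c2 shows these printer corners: print-block top front-right (45,480), front-left (70,62), back-right tub rim (520,518).

```bash
python3 - <<'E'
from h import *
d=load('w1.png')
f=lambda u,v:(265+u/4,110+v/4)
P=np.array([onz(d,f(45,482),56),onz(d,f(70,62),56),onz(d,f(520,518),34)])[:,:2]
L=np.array([[-86,-66],[-86,66],[72,-66]])
print(P.round(1).tolist(), np.linalg.norm(P[0]-P[1]),np.linalg.norm(P[0]-P[2]))
lc=L.mean(0);pc=P.mean(0);a=L-lc;b=P-pc
th=np.arctan2((a[:,0]*b[:,1]-a[:,1]*b[:,0]).sum(),(a*b).sum());c,s=np.cos(th),np.sin(th);M=np.array([[c,-s],[s,c]])
print('seat',pc-M@lc,'yaw',th,'res',(P-(L-lc)@M.T-pc).round(1).tolist())
for u,v in((325,157),(296,452)): print('jaw',onz(d,f(u,v),70).round(1))
d=load('w2.png'); im=d['image']
# roll side edges
g=cv2.cvtColor(im,cv2.COLOR_BGR2GRAY).astype(int)
hsv=cv2.cvtColor(im,cv2.COLOR_BGR2HSV)
for v in (185,200,215):
    r=g[v,295:370]; print(v,r[::2].tolist())
for uv in((333,148),(331,242)): print(onz(d,uv,26).round(1))
go([545,-268,120],1.64)
E
```

```text
[[532.6, -27.2], [533.2, 98.7], [686.3, -31.9]] 125.92511655422972 153.80583201632018
seat [617.71461871  34.71024138] yaw -0.014967997212551062 res [[1.9, 2.8], [0.5, -3.3], [-2.4, 0.5]]
jaw [608.2  79.5  70. ]
jaw [608.6  -7.   70. ]
185 [93, 93, 94, 93, 91, 93, 86, 62, 74, 81, 84, 89, 91, 94, 94, 99, 98, 101, 103, 105, 104, 102, 99, 98, 96, 96, 93, 90, 85, 78, 81, 93, 94, 94, 93, 94, 94, 94]
200 [157, 159, 90, 94, 95, 91, 64, 68, 76, 82, 86, 90, 92, 95, 96, 99, 101, 102, 104, 104, 101, 100, 100, 97, 96, 95, 92, 87, 81, 76, 94, 94, 94, 92, 93, 94, 94, 93]
215 [141, 82, 84, 84, 83, 63, 65, 69, 77, 85, 89, 90, 95, 95, 97, 100, 100, 102, 106, 104, 103, 100, 98, 96, 94, 93, 90, 86, 78, 87, 93, 94, 94, 94, 94, 93, 93, 92]
[ 538.6 -215.6   26. ]
[ 550.1 -314.5   26. ]
row [-0.0026, 0.009, 0.1675, 0.002, -0.0002, 0.0626]
```

```bash
python3 -m jog '[[0.0,0.009,0.05,0.002,0,0.035],[0.0,0.009,0.1,0.002,0,0.035],[0.0,0.009,0.137,0.002,0,0.035],[0.0,0.009,0.137,0.002,0,0.035],[0.0,0.009,0.137,0.002,0,0.035],[0.0,0.009,0.137,0.002,0,0.035],[0.0,0.009,0.137,0.002,0,0.035]]'
python3 - <<'E'
from h import *
d=wsnap('w3.png'); im=d['image']; hsv=cv2.cvtColor(im,cv2.COLOR_BGR2HSV)
cv2.imwrite('pics/c3.png',im[100:420,180:500])
print(proj(d,[[544.3,-265,26]]),arm.sense()['joint_velocities'].__abs__().max())
m=((hsv[...,0]>100)&(hsv[...,0]<130)&(hsv[...,1]>120)&(hsv[...,2]>50)).astype(np.uint8)
n,l,st,c=cv2.connectedComponentsWithStats(m)
for i in range(1,n):
    if st[i,4]>150: print(st[i].tolist(),c[i].round(1),onz(d,c[i],26).round(1))
E
```

```text
t: 3.9
position: [544.8, -268.4, 152.9]
tool_rot: [3.138, 0.002, 1.664]
ft_force: [-0.4, -0.0, -0.4]
grip_width: 85.4
grip_force: 0.0
[[322.66674213 227.69454538]] 0.01067203816866996
[345, 27, 82, 55, 685] [384.3  53.3] [ 571.7 -151.5   26. ]
[47, 37, 69, 55, 502] [74.9 56.1] [ 383.9 -170.7   26. ]
[116, 130, 74, 48, 754] [151.6 151.9] [ 428. -224.   26.]
[282, 179, 80, 17, 959] [321.7 187.6] [ 541.1 -237.1   26. ]
[284, 266, 74, 22, 296] [317.3 282.1] [ 544.2 -306.3   26. ]
```

View pics/c3.png

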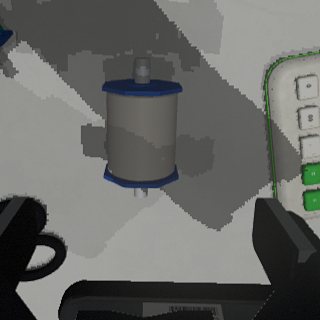

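```bash
python3 - <<'E'
from h import *
d=load('w3.png')
a=onz(d,(322,158),26);b=onz(d,(320.5,298),26);print(a,b,(a+b)/2)
go([*((a+b)/2)[:2],31],1.66)
E
```

```text
[ 539.49556802 -217.56896675   26.        ] [ 547.64151299 -318.78111161   26.        ] [ 543.5685405  -268.17503918   26.        ]
row [0.0005, -0.0013, 0.1216, 0.0029, 0.0019, 0.004]
```

```bash
python3 -m jog '[[0,-0.001,0.05,0.002,0.002,0.005],[0,-0.001,0.09,0.003,0.002,0.01],[0,-0.001,0.11,0.003,0.002,0.01],[0,-0.001,0.122,0.003,0.002,0.01],[0,-0.001,0.122,0.003,0.002,0.01],[0,-0.001,0.122,0.003,0.002,0.01]]'
python3 -m jog '[[0,0,0,0,0,0],[0,0,0,0,0,0],[0,0,0,0,0,0],[0,0,0,0,0,0],[0,0,0,0,0,0],[0,0,0,0,0,0],[0,0,0,0,0,0],[0,0,0,0,0,0]]' 0.035 50
```

```text
t: 4.55
position: [543.2, -268.7, 29.7]
tool_rot: [-3.14, -0.0, 1.654]
ft_force: [-0.9, -0.8, 0.6]
grip_width: 85.1
grip_force: 0.0
t: 5.35
position: [542.8, -268.3, 29.6]
tool_rot: [-3.139, -0.001, 1.654]
ft_force: [-1.1, 1.4, 6.9]
grip_width: 46.6
grip_force: 50.3
```

```bash
python3 -m jog '[[0,0,-0.02,0,0,0],[0,0,-0.06,0,0,0],[0,0,-0.11,0,0,0],[0,0,-0.15,0,0,0],[0,0,-0.15,0,0,0],[0,0,-0.15,0,0,0]]'
python3 - <<'E'
from h import *
go([614,-90,180],1.56)
d=wsnap('w4.png'); cv2.imwrite('pics/c4.png',d['image'][200:480,120:520])
T=np.array(d['T_tool_cam']);print(cv2.projectPoints(np.array([[0,0,3.],[49.5,0,3],[0,0,22]]),cv2.Rodrigues(np.linalg.inv(T)[:3,:3])[0],np.linalg.inv(T)[:3,3],np.array(d['intrinsics']),None)[0].round(0).tolist())
E
```

```text
t: 5.95
position: [543.1, -268.1, 179.2]
tool_rot: [-3.14, -0.001, 1.654]
ft_force: [-0.1, 0.7, -1.3]
grip_width: 46.0
grip_force: 52.2
row [0.1716, 0.0854, -0.0007, -0.0017, -0.0012, 0.0941]
[[[323.0, 325.0]], [[323.0, 195.0]], [[323.0, 302.0]]]
```

View pics/c4.png

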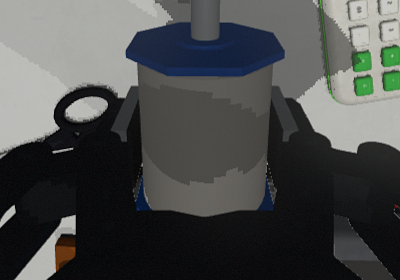

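The roll is held squarely between the pads: near disc at crop row about 50, column 205. Next I'll move toward the printer, look from near, and stop short of it.

```bash
python3 -m jog '[[0.03,0.01,0,0,0,0.03],[0.07,0.02,0,-0.002,-0.001,0.06],[0.12,0.036,0,-0.002,-0.001,0.094],[0.17,0.05,0,-0.002,-0.001,0.094],[0.205,0.062,0,-0.002,-0.001,0.094],[0.219,0.065,0,-0.002,-0.001,0.094],[0.219,0.065,0,-0.002,-0.001,0.094],[0.219,0.065,0,-0.002,-0.001,0.094],[0.219,0.065,0,-0.002,-0.001,0.094]]'
python3 - <<'E'
from h import *
d=wsnap('w5.png'); cv2.imwrite('pics/c5.png',cv2.convertScaleAbs(cv2.resize(d['image'][0:300,180:580],None,fx=2,fy=2,interpolation=cv2.INTER_CUBIC),alpha=1.6))
E
```

```text
t: 6.9
position: [588.6, -47.1, 177.9]
tool_rot: [-3.139, 0.001, 1.556]
ft_force: [-0.1, -1.2, -0.9]
grip_width: 46.1
grip_force: 52.2
```

View pics/c5.png

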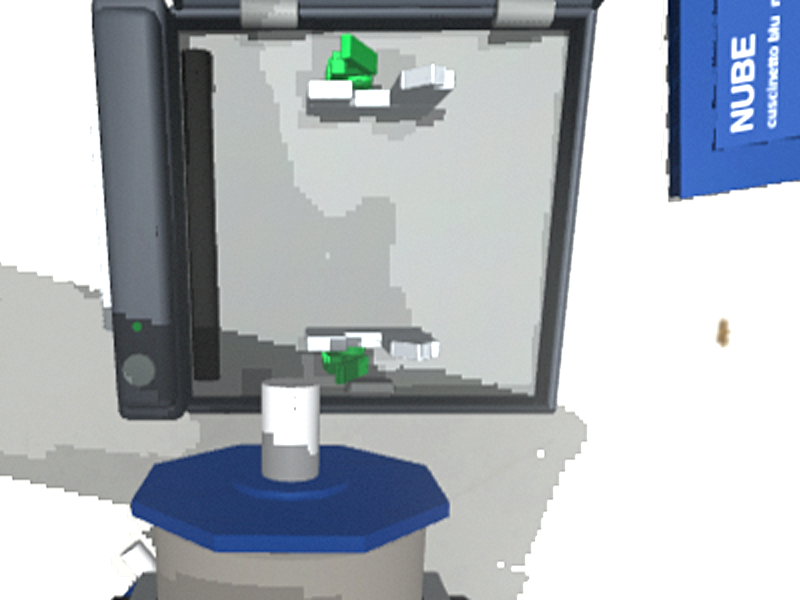

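The view shows the slot bottoms at crop (372,98) on the left and about (362,340) on the right. The back-right rim corner is at (555,411), the print-block right corner at (120,416), and the journal is vertical at column 291.

```bash
python3 - <<'E'
from h import *
d=load('w5.png'); f=lambda u,v:(180+u/2,v/2)
print('f',d['intrinsics'][0][0], 'cam',ray(d,(0,0))[0].round(0))
for nm,u,v,z in [('slotL',372,98,37),('slotLl',355,98,37),('slotLr',390,98,37),('slotR',364,340,37),('rimBR',555,411,34),('rimB far',597,12,34),('blkFR',121,416,56),('blkBR',184,414,56),('inBR',535,397,34),('inner wall far', 568,30,34),('backL',428,70,71),('backR',420,340,71),('tip',291,383,181)]:
    print(nm,onz(d,f(u,v),z).round(1))
T=np.linalg.inv(np.array(d['T_tool_cam']))
for z in (0,3,6): print(z,cv2.projectPoints(np.array([[49.5,0,z],[31.5,0,z]]),cv2.Rodrigues(T[:3,:3])[0],T[:3,3],np.array(d['intrinsics']),None)[0].round(1).tolist())
E
```

```text
f 369.16574658522006 cam [591.  25. 299.]
slotL [617.3  71.5  37. ]
slotLl [611.8  71.5  37. ]
slotLr [623.   71.4  37. ]
slotR [615.8  -5.7  37. ]
rimBR [686.2 -32.7  34. ]
rimB far [688.1  95.5  34. ]
blkFR [532.7 -27.6  56. ]
blkBR [553.9 -27.2  56. ]
inBR [678.5 -27.4  34. ]
inner wall far [679.4  90.6  34. ]
backL [629.2  72.3  71. ]
backR [629.6  -1.9  71. ]
tip [590.3   4.7 181. ]
0 [[[322.6, 196.9]], [[322.7, 248.4]]]
3 [[[322.7, 195.3]], [[322.8, 245.7]]]
6 [[[322.7, 193.7]], [[322.8, 243.1]]]
```

```bash
python3 -m jog '[[0.03,0.01,0,0,0,0],[0.065,0.02,0,0,0,0],[0.0795,0.0254,0,0,0,0.002],[0.0795,0.0254,0.03,0,0,0.002],[0.0795,0.0254,0.058,0,0,0.002],[0.0795,0.0254,0.078,0,0,0.002],[0.0795,0.0254,0.078,0,0,0.002],[0.0795,0.0254,0.078,0,0,0.002]]'
python3 - <<'E'
from h import *
d=wsnap('w6.png'); cv2.imwrite('pics/c6.png',cv2.convertScaleAbs(cv2.resize(d['image'][0:300,180:500],None,fx=2.4,fy=2,interpolation=cv2.INTER_CUBIC),alpha=1.6))
print('cam',ray(d,(0,0))[0].round(0)); go([615.2,32,100],1.554)
print(proj(d,[[617.3,71.5,37],[615.8,-5.7,37],[616,81,97]]).round(0).tolist())
g=cv2.cvtColor(d['image'],cv2.COLOR_BGR2GRAY)
for v in (205,215,225,235): print(v,g[v,296:356:2].tolist())
E
```

```text
t: 7.75
position: [615.7, 33.2, 100.8]
tool_rot: [-3.14, 0.001, 1.556]
ft_force: [0.7, -0.3, -0.5]
grip_width: 46.4
grip_force: 52.2
cam [618. 106. 222.]
row [-0.0015, -0.0011, 0.0015, -0.0003, 0.0002, 0.0023]
[[325.0, 195.0], [325.0, 330.0], [321.0, 200.0]]
205 [100, 101, 100, 101, 95, 89, 95, 78, 164, 190, 204, 215, 221, 227, 230, 227, 220, 212, 198, 187, 166, 135, 91, 94, 107, 159, 158, 158, 158, 159]
215 [65, 64, 64, 64, 65, 64, 65, 79, 165, 189, 203, 214, 221, 227, 229, 226, 219, 210, 199, 187, 165, 130, 63, 65, 66, 63, 64, 63, 68, 90]
225 [47, 46, 48, 48, 47, 47, 47, 71, 163, 187, 204, 214, 221, 226, 229, 224, 219, 210, 198, 183, 162, 130, 46, 50, 51, 51, 50, 51, 50, 49]
235 [46, 47, 45, 45, 46, 45, 45, 57, 101, 112, 157, 164, 170, 176, 178, 176, 168, 164, 155, 108, 106, 99, 47, 46, 49, 47, 50, 50, 50, 47]
```

```bash
python3 - <<'E'
from h import *
d=load('w6.png')
for v in (200,215,228): print(onz(d,(324.6,v),97.2).round(1), onz(d,(324.6,v),100).round(1))
g=cv2.cvtColor(d['image'],cv2.COLOR_BGR2GRAY)
print(g[180:204:2,324].tolist())
h=cv2.cvtColor(d['image'],cv2.COLOR_BGR2HSV)
m=((h[...,0]>45)&(h[...,0]<75)&(h[...,1]>120)).astype(np.uint8)
n,l,st,c=cv2.connectedComponentsWithStats(m)
for i in range(1,n):
    if st[i,4]>60: print(st[i].tolist(),c[i].round(1),onz(d,c[i],65).round(1))
# bright steel left-fork pieces
for v in range(186,214,4): print(v,g[v,280:390:3].tolist())
E
```

```text
[617.1  80.9  97.2] [617.1  81.5 100. ]
[617.   75.7  97.2] [617.   76.3 100. ]
[616.9  71.   97.2] [616.9  71.8 100. ]
[73, 77, 77, 77, 81, 99, 92, 212, 231, 231, 231, 230]
[278, 0, 139, 32, 3891] [349.2  13.9] [627.2 145.3  65. ]
[294, 172, 34, 29, 687] [308.4 183.6] [610.2  81.7  65. ]
186 [138, 137, 128, 84, 83, 115, 75, 57, 74, 79, 79, 79, 78, 77, 80, 73, 81, 86, 82, 81, 81, 80, 82, 82, 85, 85, 86, 86, 108, 139, 137, 138, 138, 137, 138, 137, 137]
190 [140, 130, 81, 84, 82, 115, 121, 94, 78, 72, 74, 93, 99, 99, 99, 99, 98, 100, 97, 95, 80, 81, 81, 81, 85, 86, 82, 82, 83, 75, 75, 87, 137, 137, 137, 137, 138]
194 [73, 79, 82, 82, 82, 96, 121, 94, 78, 72, 89, 183, 208, 201, 214, 213, 205, 190, 182, 156, 78, 81, 81, 85, 85, 85, 84, 84, 85, 85, 77, 89, 137, 136, 136, 137, 137]
198 [79, 216, 204, 218, 213, 135, 122, 108, 75, 73, 83, 179, 205, 218, 228, 232, 221, 206, 187, 154, 77, 80, 81, 86, 85, 85, 87, 86, 84, 85, 87, 138, 137, 136, 138, 136, 137]
202 [75, 156, 207, 195, 206, 202, 189, 201, 203, 190, 76, 180, 204, 218, 227, 231, 220, 206, 187, 153, 92, 92, 141, 123, 82, 85, 81, 77, 151, 213, 213, 83, 77, 77, 78, 78, 76]
206 [76, 75, 72, 73, 73, 72, 73, 72, 60, 61, 79, 179, 204, 218, 227, 231, 219, 206, 185, 154, 91, 92, 159, 158, 156, 163, 155, 155, 150, 205, 206, 67, 77, 78, 77, 78, 78]
210 [74, 76, 76, 75, 76, 77, 77, 77, 65, 65, 80, 179, 204, 218, 227, 231, 219, 206, 185, 152, 91, 91, 158, 157, 156, 164, 153, 153, 152, 200, 189, 69, 78, 77, 77, 78, 77]
```

```bash
python3 -m jog '[[0,0,0.012,0,0,0.002],[0,0,0.024,0,0,0.002],[0,0,0.034,0,0,0.002],[0,0,0.034,0,0,0.002]]'; python3 -m jog '[[0,0,0.004,0,0,0],[0,0,0.008,0,0,0],[0,0,0.008,0,0,0]]'
```

```text
t: 8.2
position: [616.1, 34.7, 65.3]
tool_rot: [-3.141, 0.0, 1.556]
ft_force: [2.4, 0.9, -0.1]
grip_width: 46.6
grip_force: 52.2
t: 8.5
position: [616.4, 34.6, 58.8]
tool_rot: [3.141, -0.0, 1.556]
ft_force: [3.5, 0.2, 0.7]
grip_width: 46.6
grip_force: 52.3
```

```bash
python3 -m jog '[[-0.0015,0,0.003,0,0,0],[-0.0015,0,0.006,0,0,0],[-0.0015,0,0.006,0,0,0]]'; python3 -m jog '[[0,0,0.003,0,0,0],[0,0,0.005,0,0,0],[0,0,0.005,0,0,0]]'
```

```text
t: 8.8
position: [616.3, 33.2, 52.5]
tool_rot: [3.141, -0.0, 1.556]
ft_force: [5.4, -0.4, -3.7]
grip_width: 46.3
grip_force: 52.1
t: 9.1
position: [614.1, 33.1, 46.5]
tool_rot: [-3.137, -0.0, 1.556]
ft_force: [0.1, -0.4, -2.0]
grip_width: 45.8
grip_force: 53.3
```

```bash
python3 -m jog '[[0,0,0.002,0,0,0],[0,0,0.003,0,0,0],[0,0,0.003,0,0,0]]'; python3 -m jog '[[0,0,0.002,0,0,0],[0,0,0.002,0,0,0]]'
```

```text
t: 9.4
position: [614.7, 33.0, 45.3]
tool_rot: [-3.138, -0.001, 1.555]
ft_force: [-3.9, -0.6, 9.7]
grip_width: 46.2
grip_force: 54.5
t: 9.6
position: [615.0, 33.0, 44.9]
tool_rot: [-3.138, -0.002, 1.555]
ft_force: [-9.4, 0.9, 26.8]
grip_width: 45.9
grip_force: 56.2
```

```bash
python3 -m jog '[[0,0,-0.003,0,0,0],[0,0,-0.003,0,0,0]]'; python3 -m jog '[[0,0,0,0,0,0],[0,0,0,0,0,0],[0,0,0,0,0,0],[0,0,0,0,0,0]]' 0.066; python3 -m jog '[[0,0,-0.015,0,0,0],[0,0,-0.05,0,0,0],[0,0,-0.1,0,0,0],[-0.04,0,-0.135,0,0,0],[-0.08,0,-0.135,0,0,0],[-0.08,0,-0.135,0,0,0],[-0.08,0,-0.135,0,0,0]]'
python3 - <<'E'
from h import *
d=wsnap('w7.png'); cv2.imwrite('pics/c7.png',cv2.convertScaleAbs(cv2.resize(d['image'][0:300,180:580],None,fx=2,fy=2,interpolation=cv2.INTER_CUBIC),alpha=1.6))
E
```

```text
t: 9.8
position: [615.3, 33.1, 45.7]
tool_rot: [-3.14, -0.0, 1.556]
ft_force: [-0.1, -0.4, -1.4]
grip_width: 46.2
grip_force: 53.3
t: 10.2
position: [615.4, 33.1, 45.2]
tool_rot: [-3.14, 0.0, 1.556]
ft_force: [0.7, -0.5, 0.0]
grip_width: 66.1
grip_force: 0.0
t: 10.9
position: [614.4, -48.5, 181.6]
tool_rot: [-3.141, -0.0, 1.553]
ft_force: [0.6, 1.9, -0.2]
grip_width: 66.3
grip_force: 0.0
```

View pics/c7.png

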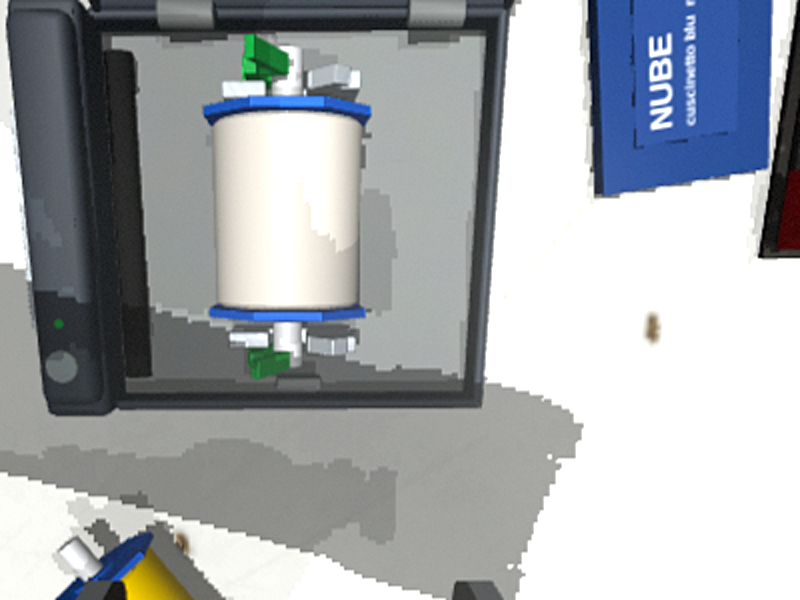

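Both journals lie in their slots, with the green jaw noses back over them at crop (265,55) and (268,362) and the discs level. Seated. Now the cover: I'll check its open angle numerically and plan a push from its left side.

```bash
python3 - <<'E'
from h import *
d=load('w1.png'); print('tips',arm.tips_ahead)
h=np.array([620.6,97]); yaw=-.017
def P(x,th,a,b):
    c,s=np.cos(th),np.sin(th); y=-a*c+b*s; z=35+a*s+b*c
    return [h[0]+x*np.cos(yaw)-y*np.sin(yaw),h[1]+x*np.sin(yaw)+y*np.cos(yaw),z]
for th in (1.95,1.75): print(th,proj(d,[P(x,th,130,b) for b in (45,0) for x in (-67,67)]).round(0).tolist())
print('seen outer ~(304,35),(456,50)')
go([620,-48,225],1.553); go([620,225,225],1.553)
E
```

```text
tips 22.0
1.95 [[303.0, 21.0], [455.0, 39.0], [297.0, 70.0], [452.0, 87.0]]
1.75 [[299.0, 45.0], [456.0, 63.0], [294.0, 100.0], [449.0, 117.0]]
seen outer ~(304,35),(456,50)
row [-0.0011, 0.0055, -0.0441, -0.0014, -0.0008, 0.002]
row [0.2719, 0.0012, -0.0438, -0.0014, -0.0008, 0.002]
```

```bash
python3 -m jog '[[0,0.005,-0.03,0,0,0],[0.03,0.005,-0.05,0,0,0],[0.08,0.005,-0.05,0,0,0],[0.13,0.003,-0.05,0,0,0],[0.18,0.002,-0.05,0,0,0],[0.23,0.001,-0.05,0,0,0],[0.272,0.001,-0.05,-0.001,-0.001,0.002],[0.272,0.001,-0.05,-0.001,-0.001,0.002],[0.272,0.001,-0.05,-0.001,-0.001,0.002],[0.272,0.001,-0.05,-0.001,-0.001,0.002]]' 0; python3 -m jog '[[0,0,0.04,0,0,0],[0,0,0.08,0,0,0],[0,0,0.095,0,0,0],[0,0,0.095,0,0,0]]'
python3 -c "
from h import *
go([620,225,133],1.553);print(arm.sense()['qpos'].round(2) if hasattr(arm.sense()['qpos'],'round') else arm.sense()['qpos'])"
```

```text
t: 11.95
position: [619.4, 224.2, 230.3]
tool_rot: [-3.14, 0.002, 1.553]
ft_force: [-0.3, -0.6, 0.1]
grip_width: 0.0
grip_force: 0.0
t: 12.35
position: [618.3, 223.2, 133.5]
tool_rot: [-3.137, 0.003, 1.552]
ft_force: [0.3, -1.5, -0.0]
grip_width: 0.0
grip_force: 0.0
row [0.0018, 0.0016, 0.0005, -0.0047, 0.0033, -0.0011]
[-0.82  0.63  0.54  1.72 -0.4   0.9  -0.13]
```

```bash
python3 -m jog '[[-0.015,0.001,0,0,0,0],[-0.025,0.001,0,0,0,0],[-0.035,0.001,-0.006,0,0,0],[-0.045,0.001,-0.011,0,0,0],[-0.056,0.001,-0.017,0,0,0],[-0.066,0.001,-0.022,0,0,0],[-0.066,0.001,-0.022,0,0,0]]'; python3 -m jog '[[-0.01,0,-0.006,0,0,0],[-0.02,0,-0.012,0,0,0],[-0.031,0,-0.017,0,0,0],[-0.042,0,-0.02,0,0,0],[-0.042,0,-0.02,0,0,0]]'
```

```text
t: 13.05
position: [620.1, 156.5, 158.8]
tool_rot: [3.141, 0.001, 1.551]
ft_force: [-0.2, -0.7, 0.3]
grip_width: -0.2
grip_force: 0.0
t: 13.55
position: [619.1, 114.1, 178.3]
tool_rot: [3.141, 0.002, 1.55]
ft_force: [-0.6, 0.9, 0.2]
grip_width: 0.1
grip_force: 0.0
```

```bash
python3 - <<'E'
from h import *
a=load('top0.png'); b=snap('top','top2.png')
for d in (a,b):
    g=cv2.cvtColor(d['image'],cv2.COLOR_BGR2GRAY)
    for v in (205,240): print(v,g[v,225:335:3].tolist())
for th in (1.95,1.24,.9):
    c,s=np.cos(th),np.sin(th); print(th,proj(b,[[560,97-130*c+45*s,35+130*s+45*c],[560,97-130*c,35+130*s],[560,97+45*s,35+45*c]]).round(0).tolist())
E
```

```text
205 [149, 149, 148, 146, 80, 35, 34, 32, 32, 35, 28, 5, 15, 17, 28, 31, 33, 50, 86, 90, 85, 89, 87, 82, 88, 87, 83, 83, 79, 73, 75, 65, 68, 70, 49, 129, 148]
240 [134, 130, 128, 115, 38, 34, 28, 29, 32, 35, 13, 17, 15, 26, 31, 30, 56, 71, 89, 90, 88, 91, 89, 95, 93, 93, 89, 91, 90, 83, 80, 81, 87, 79, 66, 145, 148]
205 [85, 85, 81, 81, 79, 78, 77, 80, 81, 83, 86, 80, 86, 90, 85, 72, 59, 15, 15, 19, 25, 24, 30, 37, 43, 69, 91, 92, 88, 83, 82, 75, 77, 75, 56, 140, 163]
240 [74, 73, 81, 82, 78, 80, 73, 80, 72, 68, 66, 64, 58, 49, 41, 30, 18, 18, 16, 19, 16, 10, 31, 38, 73, 74, 77, 75, 77, 55, 76, 91, 98, 92, 79, 160, 163]
1.95 [[230.0, 249.0], [248.0, 249.0], [257.0, 253.0]]
1.24 [[270.0, 249.0], [290.0, 250.0], [255.0, 252.0]]
0.9 [[291.0, 250.0], [307.0, 251.0], [258.0, 252.0]]
```

```bash
python3 -m jog '[[-0.014,0,0,0,0,0],[-0.028,0,0.001,0,0,0],[-0.042,0,0.003,0,0,0],[-0.056,0,0.009,0,0,0],[-0.07,0,0.017,0,0,0],[-0.085,0,0.026,0,0,0],[-0.085,0,0.026,0,0,0]]'; python3 -m jog '[[-0.01,0,0.01,0,0,0],[-0.018,0,0.02,0,0,0],[-0.025,0,0.029,0,0,0],[-0.025,0,0.029,0,0,0]]'
```

```text
t: 14.3
position: [616.0, 28.2, 150.0]
tool_rot: [-3.138, 0.003, 1.549]
ft_force: [-0.4, 0.8, 0.4]
grip_width: 0.2
grip_force: 0.0
t: 14.7
position: [615.7, 5.6, 120.9]
tool_rot: [-3.138, 0.002, 1.552]
ft_force: [-0.0, 1.5, -0.0]
grip_width: 0.2
grip_force: 0.0
```

```bash
python3 -m jog '[[-0.007,0.002,0.007,0,0,0],[-0.012,0.003,0.013,0,0,0],[-0.012,0.003,0.013,0,0,0]]'; python3 -m jog '[[0,0,0.003,0,0,0],[0,0,0.005,0,0,0],[0,0,0.005,0,0,0]]'; python3 -m jog '[[0,0,0.002,0,0,0],[0,0,0.003,0,0,0],[0,0,0.003,0,0,0]]'
```

```text
t: 15.0
position: [619.7, -5.7, 109.0]
tool_rot: [-3.14, 0.001, 1.553]
ft_force: [0.2, 0.0, 0.3]
grip_width: -0.1
grip_force: 0.0
t: 15.3
position: [619.8, -5.6, 104.8]
tool_rot: [-3.141, 0.001, 1.553]
ft_force: [-0.6, -0.3, 0.9]
grip_width: -0.2
grip_force: 0.5
t: 15.6
position: [619.7, -4.7, 101.9]
tool_rot: [-3.141, 0.0, 1.554]
ft_force: [-1.3, -1.4, 4.5]
grip_width: 0.2
grip_force: 2.3
```

```bash
python3 -m jog '[[0,0,0.002,0,0,0],[0,0,0.002,0,0,0]]'; python3 -m jog '[[0,0,0.001,0,0,0],[0,0,0.001,0,0,0]]';  python3 -m jog '[[0,0,0.001,0,0,0],[0,0,0.001,0,0,0]]'
```

```text
t: 15.8
position: [619.9, -4.8, 101.6]
tool_rot: [-3.141, -0.001, 1.554]
ft_force: [-6.4, 0.8, 18.6]
grip_width: -0.1
grip_force: 9.6
t: 16.0
position: [620.0, -4.9, 101.5]
tool_rot: [-3.141, -0.001, 1.554]
ft_force: [-9.4, 0.9, 26.4]
grip_width: -0.1
grip_force: 13.2
t: 16.2
position: [620.1, -4.9, 101.3]
tool_rot: [3.142, -0.002, 1.554]
ft_force: [-12.3, 0.8, 33.9]
grip_width: -0.1
grip_force: 16.8
```

```bash
python3 -m jog '[[0,0,-0.006,0,0,0],[0,0,-0.02,0,0,0],[-0.02,0,-0.08,0,0,0],[-0.07,0,-0.12,0,0,0],[-0.12,0,-0.12,0,0,0],[-0.12,0,-0.12,0,0,0],[-0.12,0,-0.12,0,0,0]]'
python3 - <<'E'
from h import *
d=wsnap('w8.png'); g=cv2.cvtColor(d['image'],cv2.COLOR_BGR2GRAY)
b=snap('top','top3.png')
h=np.array([620.6,97])
for th in (0,.08):
    c,s=np.cos(th),np.sin(th); E=[[x,97-130*c+45*s,35+130*s+45*c] for x in (570,620,670)]
    E2=[[x,97-130*c,35+130*s] for x in (570,620,670)]
    print(th,proj(d,E).round(1).tolist(),proj(d,E2).round(1).tolist())
u=[int(x) for x in proj(d,[[x,-33,80] for x in (570,620,670)])[:,0]]
for i in u: print(i,g[130:270:3,i].tolist())
E
```

```text
t: 16.9
position: [617.4, -129.9, 219.8]
tool_rot: [3.14, 0.003, 1.547]
ft_force: [0.0, -0.4, -0.2]
grip_width: 0.1
grip_force: 0.0
0 [[247.4, 87.0], [323.5, 85.1], [399.7, 83.2]] [[258.9, 92.6], [323.5, 90.9], [388.2, 89.3]]
0.08 [[243.7, 78.6], [323.3, 76.6], [403.2, 74.6]] [[256.5, 90.8], [323.5, 89.2], [390.6, 87.5]]
247 [98, 99, 98, 100, 98, 87, 77, 78, 78, 77, 79, 63, 40, 41, 69, 74, 76, 79, 82, 84, 87, 86, 89, 89, 91, 97, 98, 101, 102, 97, 97, 96, 83, 83, 82, 81, 77, 134, 128, 121, 117, 151, 53, 144, 154, 153, 155]
323 [167, 167, 167, 167, 168, 167, 167, 171, 99, 102, 102, 101, 102, 102, 101, 100, 100, 101, 99, 101, 101, 99, 100, 100, 100, 99, 101, 100, 101, 99, 98, 102, 85, 86, 88, 88, 87, 88, 88, 86, 157, 153, 153, 152, 153, 153, 154]
399 [167, 168, 166, 166, 168, 167, 165, 167, 169, 169, 167, 168, 168, 168, 167, 133, 103, 103, 104, 104, 103, 103, 102, 101, 101, 102, 100, 101, 100, 101, 99, 99, 100, 99, 100, 101, 99, 101, 100, 100, 102, 99, 98, 100, 100, 98, 74]
```

```bash
python3 - <<'E'
from h import *
d=load('w8.png'); g=cv2.cvtColor(d['image'],cv2.COLOR_BGR2GRAY)
for i in (270,323,380): print(i,g[66:110,i].tolist())
for v in (40,60): print(v, g[v,225:425:4].tolist())
print(proj(d,[[x,y,80] for x in (553.6,687.6) for y in (-33,0)]).round(1).tolist())
E
```

```text
270 [60, 59, 61, 58, 61, 59, 61, 61, 61, 63, 61, 62, 61, 62, 61, 62, 63, 65, 52, 36, 24, 20, 24, 21, 23, 26, 24, 26, 46, 61, 65, 64, 60, 113, 134, 131, 131, 132, 131, 132, 132, 131, 131, 140]
323 [67, 67, 67, 67, 68, 67, 67, 67, 67, 68, 68, 69, 69, 68, 68, 70, 70, 65, 47, 29, 27, 27, 27, 28, 31, 34, 34, 49, 57, 49, 37, 58, 66, 67, 65, 61, 113, 135, 132, 131, 131, 130, 139, 144]
380 [66, 66, 67, 67, 67, 67, 67, 67, 66, 66, 68, 67, 69, 68, 68, 69, 68, 58, 40, 34, 33, 33, 34, 34, 35, 34, 30, 73, 85, 84, 85, 84, 82, 134, 157, 154, 154, 155, 155, 155, 163, 169, 168, 168]
40 [60, 58, 57, 59, 59, 59, 60, 57, 57, 63, 106, 105, 103, 102, 101, 99, 101, 98, 95, 92, 87, 86, 101, 100, 91, 90, 92, 90, 87, 83, 82, 79, 81, 77, 77, 77, 76, 72, 73, 76, 63, 64, 64, 65, 65, 64, 64, 65, 65, 64]
60 [61, 61, 62, 62, 62, 59, 59, 61, 59, 59, 59, 60, 60, 59, 59, 60, 59, 59, 59, 59, 59, 59, 60, 60, 66, 65, 67, 67, 67, 66, 67, 67, 67, 67, 66, 66, 66, 67, 65, 65, 67, 66, 65, 66, 66, 66, 66, 66, 67, 66]
[[222.5, 87.7], [217.1, 31.6], [426.6, 82.5], [429.5, 26.1]]
```

```bash
python3 -m jog '[[0.05,0,0,0,0,0],[0.1,0,0,0,0,0],[0.115,0.003,0.05,0,0,0],[0.115,0.003,0.1,0,0,0],[0.115,0.003,0.113,0,0,0],[0.115,0.003,0.113,0,0,0]]'; python3 -m jog '[[0,0,0.002,0,0,0],[0,0,0.002,0,0,0]]';python3 -m jog '[[0,0,0.002,0,0,0],[0,0,0.002,0,0,0]]'; python3 -m jog '[[0,0,0.001,0,0,0],[0,0,0.001,0,0,0]]'; python3 -m jog '[[0,0,0.001,0,0,0],[0,0,0.001,0,0,0]]'
```

```text
t: 17.6
position: [621.3, -7.6, 103.8]
tool_rot: [-3.136, -0.001, 1.556]
ft_force: [0.9, -0.8, 1.3]
grip_width: -0.0
grip_force: 0.0
t: 17.8
position: [622.7, -9.9, 103.0]
tool_rot: [-3.141, 0.001, 1.554]
ft_force: [0.2, -0.8, 1.0]
grip_width: -0.1
grip_force: 0.0
t: 18.0
position: [623.1, -10.3, 101.8]
tool_rot: [3.141, 0.0, 1.553]
ft_force: [-2.4, 1.0, 7.1]
grip_width: -0.0
grip_force: 3.5
t: 18.2
position: [623.1, -10.3, 101.7]
tool_rot: [3.141, -0.0, 1.553]
ft_force: [-3.5, 0.5, 14.6]
grip_width: 0.1
grip_force: 7.1
t: 18.4
position: [623.2, -10.4, 101.5]
tool_rot: [3.141, -0.001, 1.553]
ft_force: [-8.5, 1.1, 21.1]
grip_width: -0.1
grip_force: 10.7
```

Stiff contact came only at 80 mm, so the cover is shut on its catch and stays there. Retreat and hand in.

```bash
python3 -m jog '[[0,0,-0.006,0,0,0],[0,0,-0.03,0,0,0],[0,0,-0.08,0,0,0],[0,0,-0.13,0,0,0],[0,0,-0.13,0,0,0],[0,0,-0.13,0,0,0]]'; python3 -c "
from h import *
print(arm.finish_job())"
```

```text
t: 19.0
position: [623.3, -10.1, 230.2]
tool_rot: [3.139, 0.0, 1.554]
ft_force: [-0.2, 0.3, -0.2]
grip_width: -0.1
grip_force: 0.0
the job is handed in; nothing more can be done
None
```

The job is handed in at 19 s. The spindle is pressed home with both jaws back over it, and the cover is shut: a second touch met it solid at its 80 mm shut height. The arm is clear and I moved nothing else.

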